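# Close and lock the counted stock chest

## Task

Two steel stock chests stand on the packing bench with their hatches ajar. The one with the two-winged knob has been counted: push its hatch down flush, then turn the wing knob a quarter turn clockwise to its stop, so that the long wing points squarely at the frame edge and the hidden cam tongue lies behind it, and let go. Leave the other chest, the one with the round knob, ajar as it is.

Things in the scene. Friction and masses are not known exactly. Their poses are not given: they have to be found in the camera images.
- wing_chest: Grey steel chest to lock, 240 (x) x 220 (y) x 120 mm high, too heavy to shift. Origin: centre of underside, z up. Frame edge: the fixed 22 mm rim along the top of its -x side. Hatch hinged along y at x +96, z 120 mm. Shut, it fills the top flush (z 120), free edge at x -96, knob axis at x -72, y 0 mm. The rest of the hatch is bare sheet to push on, e.g. at x -55, y +-55 mm.
- wing_hatch (a joint): Hinge angle (rad) of that chest's hatch, a grey panel 192 (x) x 172 (y) x 4 mm: 0 = shut, flush, at its stop; grows as the free edge (-x side) rises. Stiff hinge: it stays where left; about 3 to 6 N down near the free edge closes it, about 10 N up lifts it.
- wing_knob (a joint): Angle (rad) of the black wing knob: an upright bar 12 mm thick, 8 to 38 mm above the hatch; long wing reaches 38 mm from the axis, short one 24, pads fit on the middle 28. Tongue lies under the long wing. 0: long wing along chest -y; grows clockwise from above; 1.57: along chest -x, at the frame edge; stop at 1.6. Friction 0.08 N m, stays where left. Tongue out blocks the hatch.
- round_knob_top (a point): Top centre of the round knob (42 mm across, 36 mm high) on the hatch of the other chest, which is otherwise alike and also stands ajar; to be left as it is.

How it is judged:
By the outcome, as a careful person would: the job done as asked, in the order asked, and still so for the second after the job is handed in, with the robot touching nothing.
It also fails if it takes over 40 s, if anything falls off the work surface, if the arm or the gripper's body presses on something with over 40 N, if the wrist force passes 120 N, or if a joint passes its speed limit or range.

## Robot

A 7-joint arm with a two-finger parallel gripper is mounted at the origin on the work surface. World frame = base frame: x ahead of the robot, y to its left, z up, the work surface at z = 0. Lengths are in m, angles in rad, forces in N, time in s.
With the tool pointing down it reaches from about 0.4 to 0.85 m from the base axis. Payload 4.5 kg.
Tool frame: the origin (TCP) lies on the centre line of the jaws, within the pads' length; the fingertips stand 14 mm ahead of it and the grasp point (between the pads) lies 5 mm behind it (nose_length is the distance from the TCP to the fingertips, in m); x points along the fingers, y is the direction in which the jaws open and shut, and the axes are right-handed (so a half turn about x gives the same grasp; the last joint's range is limited). The gripper opens to 88 mm and grips with 3 to 60 N. Pads are 18 mm wide; open, the fingers measure 123 mm over their backs; the gripper's body (75 mm by 187 mm) begins 45 mm behind the grasp point.
Start: joints at [-1.138, 0.689, -0.195, 1.565, 0.157, 0.902, -0.215], TCP at [0.243, 0.576, 0.253] pointing down, gripper open.
Joint ranges: [-3.01, 3.01], [-0.46, 2.08], [-1.47, 1.51], [0.13, 2.56], [-1, 4.14], [0.04, 2.09], [-2.66, 2.66]. Speed limits (rad/s): [2.57, 2.57, 3.14, 3.14, 3.14, 3.14, 3.14].

## Interface

Orientations are given as a unit quaternion [x, y, z, w].
In Python, from plant import get_state, snapshot, camera_params, finish_job, boxes_of, silhouettes, spot_point, nose_length gives the robot as it stands.
- The arm moves only by the tool apply_moves, never from a script. Its arguments are lists of equal length, an entry for each row: "delta_pos": the shift along the tool's x, y, z in cm, a list of three; "yaw": the turn about the tool's x in rad; "gripper": the opening in per cent of the stroke, from 0 (shut) to 100 (fully open). A call has 1 to 10 rows; each row is the pose to reach, as a shift and turn from the pose measured when the call began, along the tool's axes at that moment; what a row does not reach only later rows make up. A row lasts 1/12 s, in which the tool goes at most 41.7 mm and 7.16 degrees, less where a joint would pass 70% of its speed; a pose out of reach is approached as far as the arm can. A call with a gripper value outside its range is refused whole. The fingers move at their own pace and stop on an object; "force" is the grip in N (left out, the last holds). Time passes only in rows, so rows that repeat a pose let the fingers close. It gives the time, the measured TCP pose, the force and the opening at its end, in the units of the state.
- get_state(): the state, without advancing time (a new reading comes with each control period).
- snapshot(name): name is "scene" or "top" or "wrist"; returns the picture (400x640x3 uint8, red, green, blue); there is no depth.
- camera_params(name): a dict with "fovy" (degrees; the focal length in pixels is half the picture's height over the tangent of half this angle, whatever the lens; pixels are square), "cx", "cy" (the principal point, pixels), "position" and "orientation" of the camera in the world. Camera axes: x right, y down, z forward; pixel columns grow to the right and rows downward; lengths in m; the calibration is good to about 2 mm. A picture is of the moment at which its call begins: read the wrist's pose just before it. camera_params takes no time and is no camera call; for the wrist camera it gives the pose at the moment of the call.
- finish_job(): hands the job in, once; it reports no verdict.
Trained networks look in the newest picture that a camera, given by its name, has taken for a name from the list of things; names that differ only in an ending like _2 or _b are one class to them, and where a whole thing is asked for, a point or a joint stands for the part that bears it (a point fixed in the world has none). Each returns a list of dicts, best first, with "score" (0 to 1); they miss things now and then, are a little off and sometimes report something else, mostly with a low value. They report only what shows in the picture. A call takes as long as a camera call.
- boxes_of(thing, camera): "bbox" ([left, top, width, height] in pixels, round what is visible of it).
- silhouettes(thing, camera): "mask" (400x640 bool, what is visible of it) and "bbox" ([left, top, width, height] in pixels, round what is visible of it).
- spot_point(thing, camera): "pixel" ([column, row] in pixels: a listed point, or the origin of a listed thing).
The state is a dict: "clock": time; "q": joint angles; "qd": joint speeds; "joint_torque": joint torques, N m; "tool_pos": TCP position; "eef_rot": TCP orientation; "contact_force": force on the tool from outside, world axes, zero at the start; "moment": the same for the moment, N m; "opening": opening from 0.0 (shut) to 1.0 (fully open).
Only numpy, scipy, OpenCV 4.12 (cv2) and the standard library are available. Lean on these libraries where they do the work, as an engineer would, in place of code of your own. Each camera call takes 0.05 s, during which the arm holds its last target.

## Working session

There is one attempt and no reset: what is moved stays moved. The work goes in short steps, Python scripts to look and compute and a tool call to move; the robot and the scene stay as the last step left them, time stands still between calls to the robot, and variables do not carry over. Pictures are saved under pics/ and viewed, and the job is handed in when it is done.

Besides the shell and the picture viewer there is one more tool, called after ">>>" as name(argument=value, ...), one argument or row to a line, values as JSON. apply_moves: Moves the arm, as the interface text tells. Its arguments: {"type":"object","properties":{"delta_pos":{"type":"array"},"yaw":{"type":"array"},"gripper":{"type":"array"},"force":{"type":"number"}},"required":["delta_pos","yaw","gripper"]}

```bash
mkdir -p pics; ls; python3 - <<'E'
from plant import *
import cv2
print(get_state())
for c in ("scene","top"):
    im=snapshot(c); cv2.imwrite(f"pics/{c}0.png",im[:,:,::-1]); print(c,camera_params(c))
    for t in ("wing_chest","wing_hatch","wing_knob","round_knob_top"):
        print(t,[(b["bbox"],round(b["score"],2)) for b in boxes_of(t,c)][:3],[(p["pixel"],round(p["score"],2)) for p in spot_point(t,c)][:3])
print(get_state()["clock"], nose_length)
E
```

```text
pics
{'clock': 0.0, 'q': array([-1.13820271,  0.68999906, -0.19450467,  1.5663214 ,  0.15726145,
        0.90247531, -0.21509189]), 'qd': array([-0.00082617, -0.00010331, -0.0021362 , -0.00135388, -0.00120238,
        0.00045573, -0.00172821]), 'joint_torque': array([-1.74441593e-04, -5.27548957e+01, -1.26704369e+00, -1.53437823e+01,
       -5.26455254e-02,  6.49632333e-03,  1.76900080e-04]), 'tool_pos': array([0.24249989, 0.57539343, 0.25190637]), 'eef_rot': array([ 0.13940622,  0.69319178, -0.1406778 ,  0.69300853]), 'contact_force': array([ 0.83403971, -0.75207085,  0.66112897]), 'moment': array([-0.06358944,  0.01240463,  0.04537798]), 'opening': 0.9975708012694784}
scene {'fovy': 53.03302236541295, 'cx': 313.89826116037943, 'cy': 202.53486129763658, 'position': array([0.79513988, 0.28722576, 0.91031894]), 'orientation': array([ 0.29580111,  0.9298546 , -0.20989275, -0.06178318])}
wing_chest [([327.2, 211.9, 127.5, 131.6], 0.72), ([306.8, 207.0, 156.4, 161.9], 0.58)] [([376.3, 292.3], 0.9)]Traceback (most recent call last):
  File "<stdin>", line 7, in <module>
ValueError: it knows: round_knob_top, wing_chest
```

```bash
python3 - <<'E'
from plant import *
import cv2
c="top"
im=snapshot(c); cv2.imwrite(f"pics/{c}0.png",im[:,:,::-1]); print(c,camera_params(c))
for t in ("wing_chest","round_knob_top","wing_knob","wing_hatch"):
  for f in (boxes_of,spot_point):
    try: print(t,[{k:v for k,v in b.items()} for b in f(t,c)][:3])
    except Exception as e: print(t,e)
print(get_state()["clock"], nose_length)
E
```

```text
top {'fovy': 42.46221845114912, 'cx': 308.40889366770176, 'cy': 198.13197411898557, 'position': array([ 0.42778171, -0.02490873,  1.21463628]), 'orientation': array([-0.70349321,  0.70658292, -0.0431866 ,  0.0630301 ])}
wing_chest [{'bbox': [163.3, 150.7, 120.3, 130.1], 'score': 0.72}]
wing_chest [{'pixel': [229.4, 221.2], 'score': 0.75}]
round_knob_top [{'bbox': [362.1, 144.6, 93.6, 105.8], 'score': 0.79}]
round_knob_top [{'pixel': [407.9, 221.3], 'score': 0.97}]
wing_knob [{'bbox': [205.3, 234.7, 29.6, 17.3], 'score': 0.53}]
wing_knob it knows: round_knob_top, wing_chest
wing_hatch [{'bbox': [173.0, 161.5, 90.9, 101.2], 'score': 0.95}]
wing_hatch it knows: round_knob_top, wing_chest
0.55 0.014
```

View pics/scene0.png

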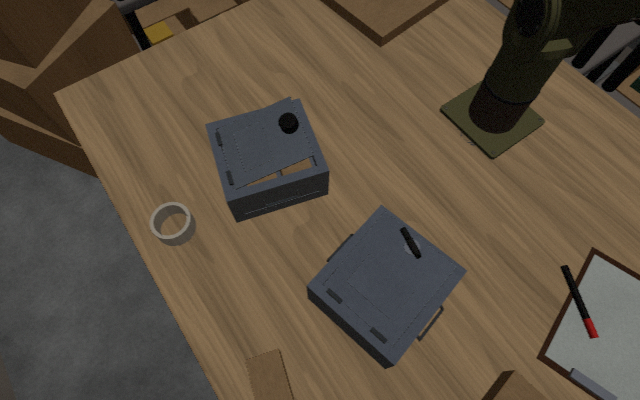

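View pics/top0.png

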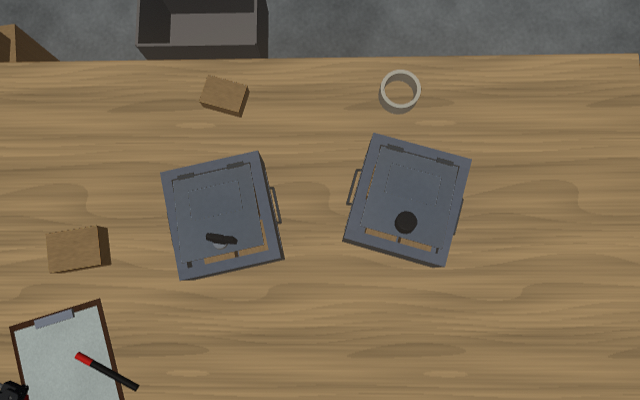

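```bash
python3 - <<'E'
import cv2
a=cv2.imread("pics/top0.png")[140:290,150:295]; cv2.imwrite("pics/topc.png",cv2.resize(a,None,fx=4,fy=4,interpolation=cv2.INTER_CUBIC))
a=cv2.imread("pics/scene0.png")[200:370,300:475]; cv2.imwrite("pics/scenec.png",cv2.resize(cv2.convertScaleAbs(a,alpha=1.8),None,fx=3.5,fy=3.5,interpolation=cv2.INTER_CUBIC))
E
```

```text
(no output)
```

View pics/topc.png

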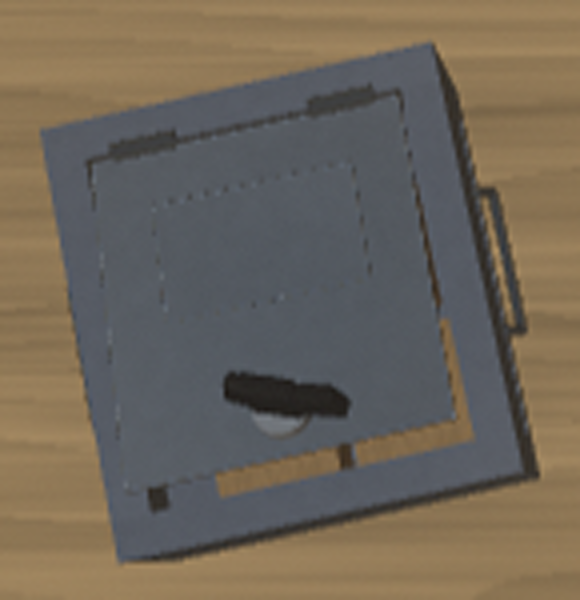

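View pics/scenec.png

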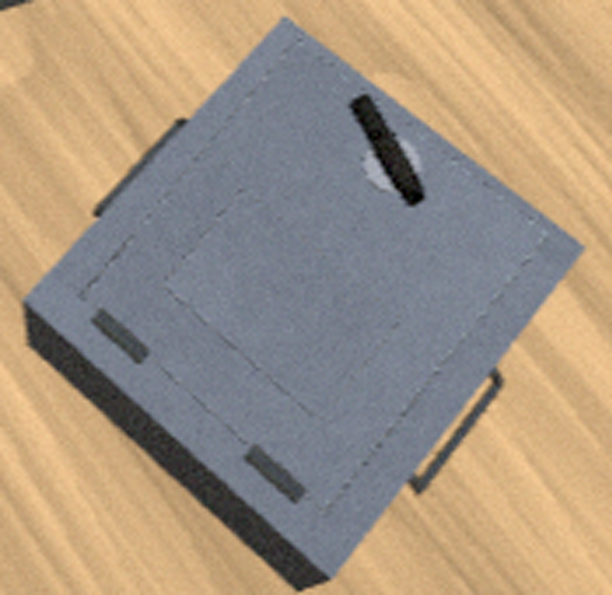

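```bash
cat > h.py <<'E'
import numpy as np
from scipy.spatial.transform import Rotation as R
from scipy.optimize import least_squares
CAM={"scene":dict(fovy=53.03302236541295,cx=313.89826116037943,cy=202.53486129763658,position=[0.79513988,0.28722576,0.91031894],orientation=[0.29580111,0.9298546,-0.20989275,-0.06178318]),
"top":dict(fovy=42.46221845114912,cx=308.40889366770176,cy=198.13197411898557,position=[0.42778171,-0.02490873,1.21463628],orientation=[-0.70349321,0.70658292,-0.0431866,0.0630301])}
def proj(P,c):
    if isinstance(c,str): c=CAM[c]
    f=200/np.tan(np.radians(c["fovy"])/2)
    p=R.from_quat(c["orientation"]).inv().apply(np.atleast_2d(P)-np.array(c["position"]))
    return np.c_[c["cx"]+f*p[:,0]/p[:,2],c["cy"]+f*p[:,1]/p[:,2]]
def ray(px,z,c):
    if isinstance(c,str): c=CAM[c]
    f=200/np.tan(np.radians(c["fovy"])/2)
    d=R.from_quat(c["orientation"]).apply([(px[0]-c["cx"])/f,(px[1]-c["cy"])/f,1]); o=np.array(c["position"])
    return o+d*(z-o[2])/d[2]
def w(chest,P):
    x,y,a=chest; P=np.atleast_2d(P); return np.c_[x+np.cos(a)*P[:,0]-np.sin(a)*P[:,1],y+np.sin(a)*P[:,0]+np.cos(a)*P[:,1],P[:,2]]
def hatch(th,P): # shut-frame points (chest) -> rotated by th about hinge
    P=np.atleast_2d(P).astype(float); dx=P[:,0]-.096; dz=P[:,2]-.12
    return np.c_[.096+dx*np.cos(th)+dz*np.sin(th)*1,P[:,1],.12-dx*np.sin(th)+dz*np.cos(th)]
E
python3 - <<'E'
from h import *
C=np.array([[.12,.11,.12],[.12,-.11,.12],[-.12,-.11,.12],[-.12,.11,.12]])
t=np.array([(160.5,172.5),(258.2,150.8),(281.5,259),(180,280.5)])
s=np.array([(307.1,286.6),(393.7,365.1),(467.1,270.6),(381.4,204.9)])
ch=None
for nm,sel in (("top",[1,0]),("scene",[0,1]),("both",[1,1])):
    for f in range(1):
        fun=lambda p: np.r_[sel[0]*(proj(w(p,C),"top")-t).ravel(),sel[1]*(proj(w(p,C),"scene")-s).ravel()]
        r=least_squares(fun,[.45,.2,.2]); print(nm,r.x,np.round(r.fun.reshape(-1,2),1).tolist())
for px,c in (((225.4/4*1,0),"top"),): pass
E
```

```text
top [0.55871493 0.19629307 0.21383213] [[-0.1, -0.1], [0.5, -0.1], [-0.2, -0.5], [-0.2, 0.6], [0.0, 0.0], [-0.0, -0.0], [-0.0, -0.0], [0.0, 0.0]]
scene [ 0.5552674   0.17932932 -0.14554512] [[0.0, -0.0], [0.0, 0.0], [-0.0, 0.0], [-0.0, -0.0], [51.9, 61.1], [-87.3, -117.7], [-62.2, -70.7], [83.7, 84.5]]
both [0.55750838 0.18746501 0.20174178] [[4.4, -0.3], [5.3, 0.9], [3.5, 0.9], [3.1, 0.7], [84.0, 71.7], [-88.9, -87.3], [-86.3, -71.7], [84.0, 60.9]]
```

```bash
python3 - <<'E'
from h import *
C=np.array([[.12,.11,.12],[.12,-.11,.12],[-.12,-.11,.12],[-.12,.11,.12]])
t=np.array([(160.5,172.5),(258.2,150.8),(281.5,259),(180,280.5)])
s=np.array([(393.7,365.1),(307.1,286.6),(381.4,204.9),(467.1,270.6)])
for nm,sel in (("top",[1,0]),("scene",[0,1]),("both",[1,1])):
        fun=lambda p: np.r_[sel[0]*(proj(w(p,C),"top")-t).ravel(),sel[1]*(proj(w(p,C),"scene")-s).ravel()]
        r=least_squares(fun,[.55,.19,.2]); print(nm,r.x,np.round(r.fun.reshape(-1,2),1).tolist())
ch=r.x
# knob bar ends at top z: fit th (hatch), phi (knob)
kt=np.array([(225,380),(348,398)])/4+[150,140]   # short end, long end (top face approx)
ks=np.array([(360,102),(415,198)])/3.5+[300,200]
H=np.array([[-.096,-.086,.12],[-.096,.086,.12]])
ht=np.array([(457,420),(122,488)])/4+[150,140]
def knob(phi,z=.158): # long dir at phi: -y rotated cw -> toward -x
    d=np.array([-np.sin(phi),-np.cos(phi),0]); c=np.array([-.072,0,z])
    return np.array([c-.024*d,c+.038*d])
for v in (0,1):
  def f(p):
    K=w(ch,hatch(p[0],knob(p[1])));k_s=ks[::-1] if v else ks;k_t=kt[::-1] if v else kt
    return np.r_[(proj(K,"top")-k_t).ravel(),(proj(K,"scene")-k_s).ravel(),(proj(w(ch,hatch(p[0],H)),"top")-ht).ravel()]
  for g in (.3,):
    for rev in (0,1):
      ks=ks[::-1]
      r=least_squares(f,[.2,g]);print(v,rev,r.x,r.cost,np.round(r.fun.reshape(-1,2),1).tolist())
E
```

```text
top [0.55871493 0.19629307 0.21383213] [[-0.1, -0.1], [0.5, -0.1], [-0.2, -0.5], [-0.2, 0.6], [0.0, -0.0], [-0.0, -0.0], [0.0, -0.0], [0.0, -0.0]]
scene [0.56302052 0.1996518  0.21885266] [[-0.0, -0.0], [-0.0, -0.0], [-0.0, -0.0], [-0.0, -0.0], [0.9, 0.9], [-1.0, -0.9], [-0.3, -0.5], [0.3, 0.2]]
both [0.5609698  0.19818486 0.21657657] [[-1.0, -0.9], [-0.5, -1.2], [-0.9, -1.7], [-0.9, -0.4], [1.0, -0.5], [-0.6, -2.3], [0.2, -1.5], [0.6, -0.8]]
0 0 [0.25047568 0.37339865] 9.73121147699955 [[-1.1, 0.4], [-1.9, 0.1], [1.4, -1.5], [-0.2, -2.8], [-0.2, -0.4], [1.0, 1.1]]
0 1 [0.22086597 0.84676965] 1059.2710276100945 [[2.1, -3.4], [-5.2, 9.5], [11.3, 27.4], [-6.6, -32.5], [0.3, 0.4], [1.9, 1.8]]
1 0 [0.19337839 3.57186691] 100.23284093588858 [[-7.6, 2.3], [-6.2, 0.7], [4.6, 3.4], [4.6, 5.5], [0.7, 1.0], [2.6, 2.4]]
1 1 [0.28880695 0.93983534] 921.2101800373173 [[-29.4, -11.6], [22.7, 12.1], [-6.2, 0.4], [10.6, -5.4], [-0.8, -1.6], [-0.1, 0.1]]
```

```bash
cat >> h.py <<'E'
CH=(.5605,.1975,.2166)
def delta(chestpt, ywant=None, st=None):
    """tool-axes shift (cm) to chest point for TCP, and yaw so tool y is along chest-frame dir"""
    from plant import get_state
    st=st or get_state(); Rt=R.from_quat(st["eef_rot"]); P=w(CH,chestpt)[0]
    d=Rt.inv().apply(P-st["tool_pos"])*100
    print("t",round(st["clock"],2),"tcp",st["tool_pos"].round(4),"F",st["contact_force"].round(1),"M",st["moment"].round(2),"open",round(st["opening"],3),"q",st["q"].round(2))
    print("x axis",Rt.apply([1,0,0]).round(3),"goal",P.round(4),"delta cm",d.round(2))
    if ywant is not None:
        a=CH[2]; v=np.array([np.cos(a)*ywant[0]-np.sin(a)*ywant[1],np.sin(a)*ywant[0]+np.cos(a)*ywant[1],0])
        l=Rt.inv().apply(v); y=np.arctan2(l[2],l[1]); print("yaw",round(y,3),"or",round(y-np.pi*np.sign(y),3))
E
python3 - <<'E'
from h import *
ph=.37
delta([-.055,.062,.20],(np.cos(ph),-np.sin(ph)))
E
```

```text
t 0.55 tcp [0.2427 0.576  0.2527] F [ 0.2 -0.3 -0. ] M [ 0.   -0.03 -0.02] open 1.004 q [-1.14  0.69 -0.19  1.57  0.16  0.9  -0.22]
x axis [-0.  0. -1.] goal [0.4935 0.2462 0.2   ] delta cm [  5.27 -20.65  35.92]
yaw 1.325 or -1.816
```

>>> apply_moves(
  delta_pos=[
    [0, -1.8, 3.2],
    [0, -3.8, 6.6],
    [0, -5.8, 10.1],
    [0, -7.9, 13.7],
    [0, -10, 17.3],
    [0, -12.1, 21],
    [0, -14.2, 24.6],
    [0, -16.3, 28.3],
    [0, -18.5, 32.1],
    [0, -20.6, 35.9],
  ],
  yaw=[0.1, 0.2, 0.3, 0.42, 0.54, 0.66, 0.78, 0.9, 1.02, 1.14],
  gripper=[0, 0, 0, 0, 0, 0, 0, 0, 0, 0],
)

```text
clock: 1.38
tool_pos: [0.4909, 0.2496, 0.2531]
eef_rot: [0.494, 0.507, -0.493, 0.507]
contact_force: [1.0, 0.3, 0.1]
opening: 0.268
```

```bash
python3 - <<'E'
from h import *
ph=.37
delta([-.055,.062,.19],(np.cos(ph),-np.sin(ph)))
E
```

```text
t 1.38 tcp [0.4909 0.2496 0.2531] F [1.  0.3 0.1] M [-0.07  0.01  0.03] open 0.268 q [-0.61  0.59  0.09  1.8  -0.07  0.75 -0.45]
x axis [ 0.  0. -1.] goal [0.4935 0.2462 0.19  ] delta cm [6.31 0.25 0.35]
yaw 0.18 or -2.962
```

>>> apply_moves(
  delta_pos=[
    [2, 0.2, 0.3],
    [4, 0.2, 0.3],
    [6, 0.2, 0.3],
    [7, 0.2, 0.3],
    [7.6, 0.2, 0.3],
    [8.2, 0.2, 0.3],
    [8.8, 0.2, 0.3],
    [9.4, 0.2, 0.3],
    [9.7, 0.2, 0.3],
    [9.7, 0.2, 0.3],
  ],
  yaw=[0.1, 0.18, 0.18, 0.18, 0.18, 0.18, 0.18, 0.18, 0.18, 0.18],
  gripper=[0, 0, 0, 0, 0, 0, 0, 0, 0, 0],
)

```text
clock: 2.22
tool_pos: [0.4929, 0.247, 0.1557]
eef_rot: [0.537, 0.46, -0.537, 0.46]
contact_force: [-0.2, -0.5, 0.7]
opening: 0.01
```

```bash
python3 - <<'E'
from h import *
from plant import *
import cv2
ph=.37
delta([-.055,.062,.134],(np.cos(ph),-np.sin(ph)))
a=snapshot("top")[140:290,150:295,::-1]; cv2.imwrite("pics/topd.png",cv2.resize(a,None,fx=4,fy=4,interpolation=cv2.INTER_CUBIC))
E
```

```text
t 2.22 tcp [0.4929 0.247  0.1557] F [-0.2 -0.5  0.7] M [-0.08  0.05  0.05] open 0.01 q [-0.61  0.74  0.11  1.89 -0.14  0.52 -0.56]
x axis [ 0.     0.001 -1.   ] goal [0.4935 0.2462 0.134 ] delta cm [2.17 0.07 0.07]
yaw 0.0 or -3.141
```

View pics/topd.png

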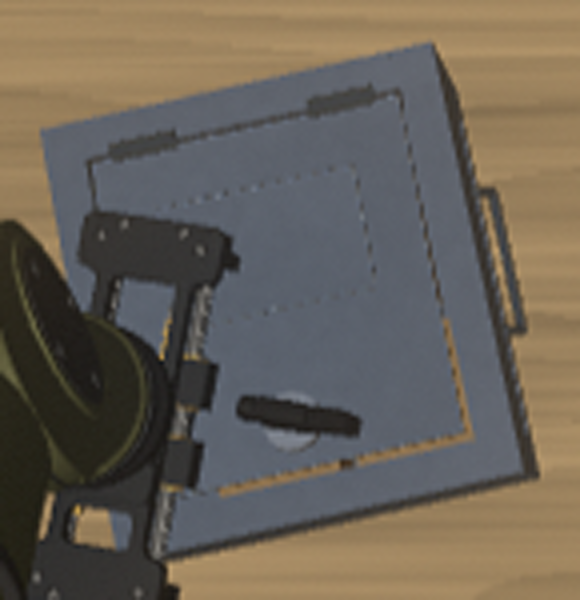

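Hatch (free edge near crop row 435–490) is following the fingertips down; knob unobstructed. Continuing the push.

>>> apply_moves(
  delta_pos=[
    [0.5, 0, 0],
    [1.0, 0, 0],
    [1.4, 0, 0],
    [1.7, 0, 0],
    [1.9, 0, 0],
    [2.1, 0, 0],
    [2.2, 0, 0],
    [2.3, 0, 0],
    [2.3, 0, 0],
  ],
  yaw=[0, 0, 0, 0, 0, 0, 0, 0, 0],
  gripper=[0, 0, 0, 0, 0, 0, 0, 0, 0],
)

```text
clock: 3.02
tool_pos: [0.493, 0.247, 0.1344]
eef_rot: [0.537, 0.46, -0.536, 0.46]
contact_force: [-4.8, -1.4, 17.5]
opening: 0.008
```

>>> apply_moves(
  delta_pos=[
    [-2, 0, 0],
    [-5, 0, 0],
    [-8, 0, 0],
    [-8, 0, 0],
  ],
  yaw=[0, 0, 0, 0],
  gripper=[0, 0, 40, 60],
)

```text
clock: 3.35
tool_pos: [0.4966, 0.2481, 0.2191]
eef_rot: [0.541, 0.459, -0.533, 0.461]
contact_force: [0.8, 0.0, 0.1]
opening: 0.132
```

```bash
python3 - <<'E'
from h import *
from plant import *
import cv2
ph=.37
delta([-.072,0,.21],(np.cos(ph),-np.sin(ph)))
a=snapshot("top")[140:290,150:295,::-1]; cv2.imwrite("pics/tope.png",cv2.resize(a,None,fx=4,fy=4,interpolation=cv2.INTER_CUBIC))
cp=camera_params("wrist"); a=snapshot("wrist"); cv2.imwrite("pics/wr1.png",a[:,:,::-1])
np.save("wr1.npy",cp,allow_pickle=True)
a=snapshot("scene")[200:370,300:475,::-1]; cv2.imwrite("pics/scenee.png",cv2.resize(cv2.convertScaleAbs(a,alpha=1.8),None,fx=3.5,fy=3.5,interpolation=cv2.INTER_CUBIC))
E
```

```text
t 3.35 tcp [0.4966 0.2481 0.2191] F [0.8 0.  0.1] M [-0.03 -0.01  0.02] open 0.132 q [-0.63  0.64  0.13  1.84 -0.13  0.66 -0.57]
x axis [ 0.011  0.006 -1.   ] goal [0.4902 0.182  0.21  ] delta cm [0.87 0.37 6.63]
yaw -0.001 or 3.141
```

View pics/tope.png

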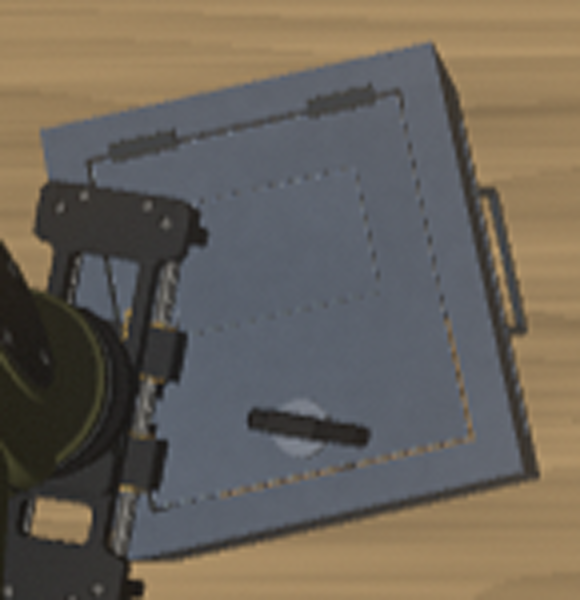

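View pics/wr1.png

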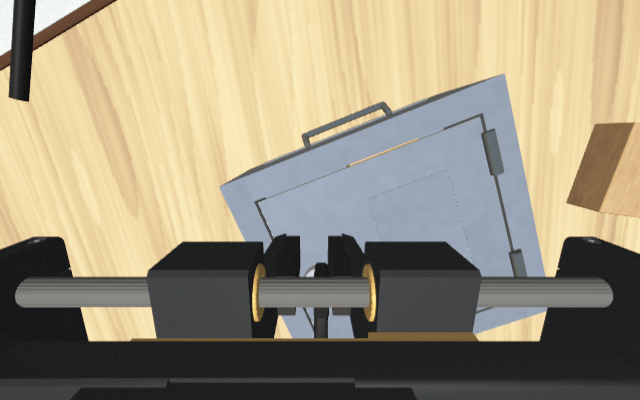

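View pics/scenee.png

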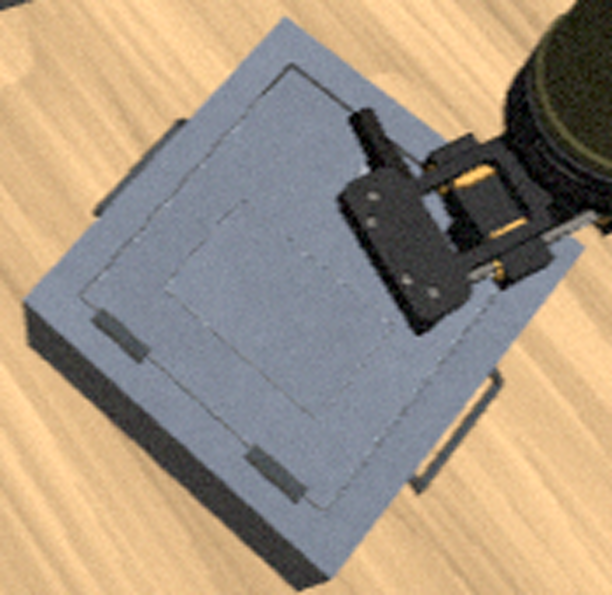

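Top crop: the hatch appears closed, its free edge at the gap line (150,508)–(472,437); knob bar from (250,417) to (370,435). Refining knob and hatch angles from this.

```bash
python3 - <<'E'
from h import *
import cv2
im=cv2.imread("pics/tope.png").astype(int)
m=(im.max(2)<62); m[:380]=0; m[470:]=0; m[:,:235]=0; m[:,390:]=0
n,l,s,c=cv2.connectedComponentsWithStats(m.astype(np.uint8)); i=1+s[1:,4].argmax()
ys,xs=np.nonzero(l==i); (cx,cy),(a,b),g=cv2.minAreaRect(np.c_[xs,ys].astype(np.float32)); print(cx,cy,a,b,g,s[i])
bx=cv2.boxPoints(((cx,cy),(a,b),g)); px=bx/4+[150,140]
P=[ray(p,.155,"top") for p in px]
x,y,al=CH
L=[(np.array([[np.cos(al),np.sin(al)],[-np.sin(al),np.cos(al)]])@(p[:2]-[x,y])).round(4) for p in P]; print(L)
L=np.array(L);e=L[1]-L[0];f=L[2]-L[1];d=e if np.linalg.norm(e)>np.linalg.norm(f) else f
if d[1]>0:d=-d
print("phi",np.arctan2(-d[0],-d[1]),"centre",L.mean(0),"expected",(-.072-.007*np.sin(.37),-.007*np.cos(.37)))
print((proj(w(CH,[[-.096,.086,.12],[-.096,-.086,.12]]),"top")-[150,140])*4)
E
```

```text
308.1509704589844 427.355712890625 122.62458801269531 22.641767501831055 8.426968574523926 [ 248  409  122   38 2422]
[array([-0.0702,  0.0233]), array([-0.0593,  0.0194]), array([-0.0821, -0.0402]), array([-0.093 , -0.0362])]
phi 0.3653736557447971 centre [-0.07615  -0.008425] expected (np.float64(-0.07453130802375472), np.float64(-0.006526291419242242))
[[153.68594936 506.65491625]
 [470.06101239 435.5770973 ]]
```

>>> apply_moves(
  delta_pos=[
    [0, 0.2, 2],
    [0, 0.3, 4],
    [0, 0.3, 6],
    [0, 0.3, 6.6],
    [0, 0.3, 6.6],
    [0, 0.3, 6.6],
  ],
  yaw=[0, 0, 0, 0, 0, 0],
  gripper=[50, 50, 50, 50, 50, 50],
)

```text
clock: 4.0
tool_pos: [0.4859, 0.1819, 0.2132]
eef_rot: [0.537, 0.461, -0.536, 0.46]
contact_force: [-0.1, 0.3, -0.2]
opening: 0.501
```

```bash
python3 - <<'E'
from h import *
from plant import *
import cv2
ph=.365
delta([-.0725,-.0005,.142],(np.cos(ph),-np.sin(ph)))
cv2.imwrite("pics/wr2.png",snapshot("wrist")[:,:,::-1])
E
```

```text
t 4.0 tcp [0.4859 0.1819 0.2132] F [-0.1  0.3 -0.2] M [-0.    0.03  0.01] open 0.501 q [-0.52  0.61  0.11  1.94 -0.12  0.6  -0.48]
x axis [ 0.     0.002 -1.   ] goal [0.4898 0.1814 0.142 ] delta cm [ 7.12  0.4  -0.01]
yaw -0.005 or 3.137
```

View pics/wr2.png

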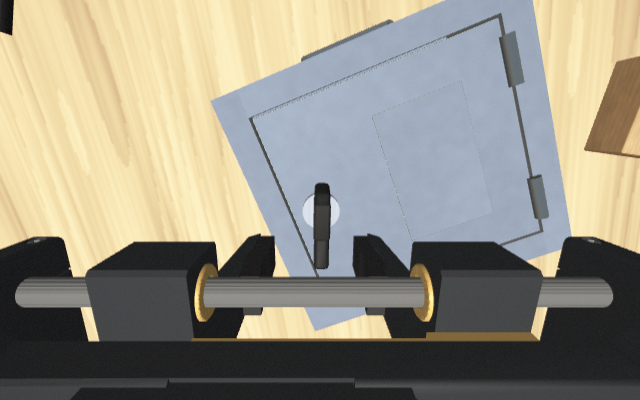

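Wrist view: bar vertical at column 321 between the jaws (gap 272–355), long wing downward (chest −y), hatch gap thin all round. Descending.

>>> apply_moves(
  delta_pos=[
    [1, 0.4, 0],
    [3, 0.4, 0],
    [5, 0.4, 0],
    [6.4, 0.4, 0],
    [7.0, 0.4, 0],
    [7.1, 0.4, 0],
    [7.1, 0.4, 0],
  ],
  yaw=[0, 0, 0, 0, 0, 0, 0],
  gripper=[50, 50, 50, 50, 50, 50, 50],
)

```text
clock: 4.63
tool_pos: [0.4901, 0.1827, 0.1419]
eef_rot: [0.537, 0.461, -0.536, 0.46]
contact_force: [-0.5, 0.3, 0.5]
opening: 0.5
```

>>> apply_moves(
  delta_pos=[
    [0, 0, 0],
    [0, 0, 0],
    [0, 0, 0],
    [0, 0, 0],
    [0, 0, 0],
    [0, 0, 0],
    [0, 0, 0],
  ],
  yaw=[0, 0, 0, 0, 0, 0, 0],
  gripper=[8, 8, 8, 8, 8, 8, 8],
  force=25,
)

```text
clock: 5.22
tool_pos: [0.4917, 0.1827, 0.1425]
eef_rot: [0.538, 0.46, -0.535, 0.461]
contact_force: [3.5, -1.2, 1.2]
opening: 0.138
```

```bash
python3 - <<'E'
from h import *
ph=.365
delta([-.0725,-.0005,.142],(np.cos(ph),-np.sin(ph)))
E
```

```text
t 5.22 tcp [0.4917 0.1827 0.1425] F [ 3.5 -1.2  1.2] M [-0.16 -0.64 -0.05] open 0.138 q [-0.49  0.73  0.08  1.98 -0.14  0.43 -0.46]
x axis [ 0.004  0.003 -1.   ] goal [0.4898 0.1814 0.142 ] delta cm [ 0.05 -0.17  0.16]
yaw -0.004 or 3.138
```

>>> apply_moves(
  delta_pos=[
    [0, 0, 0],
    [0, 0, 0],
    [0, 0, 0],
    [0, 0, 0],
    [0, 0, 0],
    [0, 0, 0],
    [0, 0, 0],
    [0, 0, 0],
    [0, 0, 0],
  ],
  yaw=[0.1, 0.2, 0.3, 0.4, 0.5, 0.6, 0.7, 0.8, 0.8],
  gripper=[8, 8, 8, 8, 8, 8, 8, 8, 8],
)

```text
clock: 5.97
tool_pos: [0.4911, 0.1831, 0.1425]
eef_rot: [0.675, 0.215, -0.672, 0.214]
contact_force: [-0.1, 0.2, 1.6]
opening: 0.133
```

```bash
python3 - <<'E'
from h import *
ph=1.57
delta([-.0725,-.0005,.142],(np.cos(ph),-np.sin(ph)))
E
```

```text
t 5.97 tcp [0.4911 0.1831 0.1425] F [-0.1  0.2  1.6] M [ 0.05  0.17 -0.06] open 0.133 q [-0.61  0.75  0.28  1.99 -0.45  0.46 -0.95]
x axis [ 0.003  0.003 -1.   ] goal [0.4898 0.1814 0.142 ] delta cm [0.05 0.06 0.2 ]
yaw 0.399 or -2.742
```

>>> apply_moves(
  delta_pos=[
    [0, 0, 0],
    [0, 0, 0],
    [0, 0, 0],
    [0, 0, 0],
    [0, 0, 0],
    [0, 0, 0],
    [0, 0, 0],
  ],
  yaw=[0.1, 0.2, 0.3, 0.38, 0.42, 0.44, 0.44],
  gripper=[8, 8, 8, 8, 8, 8, 8],
)

```text
clock: 6.55
tool_pos: [0.4909, 0.1835, 0.1425]
eef_rot: [0.705, 0.064, -0.703, 0.062]
contact_force: [0.5, 0.3, 1.5]
opening: 0.133
```

```bash
python3 - <<'E'
from h import *
ph=1.57
delta([-.0725,-.0005,.142],(np.cos(ph),-np.sin(ph)))
E
```

```text
t 6.55 tcp [0.4909 0.1835 0.1425] F [0.5 0.3 1.5] M [0.17 0.03 0.23] open 0.133 q [-0.68  0.77  0.4   1.99 -0.61  0.5  -1.23]
x axis [ 0.002  0.003 -1.   ] goal [0.4898 0.1814 0.142 ] delta cm [0.05 0.19 0.14]
yaw -0.038 or 3.104
```

The yaw moment rose to +0.23 N m at tool angle ≈1.61: the stop. Release and rise.

>>> apply_moves(
  delta_pos=[
    [0, 0, 0],
    [0, 0, 0],
    [0, 0, 0],
    [0, 0, 0],
    [-1, 0, 0],
    [-4, 0, 0],
    [-8, 0, 0],
    [-11, 0, 0],
    [-11, 0, 0],
  ],
  yaw=[0, 0, 0, 0, 0, 0, 0, 0, 0],
  gripper=[45, 45, 45, 45, 45, 45, 45, 45, 45],
)

```text
clock: 7.3
tool_pos: [0.4939, 0.1828, 0.2582]
eef_rot: [0.709, 0.065, -0.7, 0.061]
contact_force: [0.8, 0.4, -0.4]
opening: 0.454
```

```bash
python3 - <<'E'
from h import *
from plant import *
import cv2
delta([-.0725,.2,.25])
cv2.imwrite("pics/wr3.png",snapshot("wrist")[:,:,::-1])
E
```

```text
t 7.3 tcp [0.4939 0.1828 0.2582] F [ 0.8  0.4 -0.4] M [-0.02  0.13  0.02] open 0.454 q [-0.79  0.61  0.57  1.89 -0.47  0.76 -1.34]
x axis [ 0.012  0.006 -1.   ] goal [0.4467 0.3772 0.25  ] delta cm [  0.89 -19.97   1.2 ]
```

View pics/wr3.png

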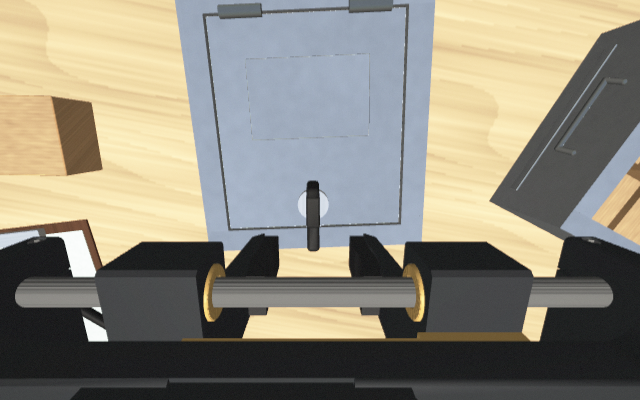

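The long wing points squarely at the frame edge (bar 313,182→313,250), hatch flush. Moving the arm aside for a clear view from above.

>>> apply_moves(
  delta_pos=[
    [0, -3, 0],
    [0, -6, 0],
    [0, -9, 0],
    [0, -12, 0],
    [0, -15, 0],
    [0, -18, 0],
    [0, -21, 0],
    [0, -24, 0],
    [0, -24, 0],
  ],
  yaw=[0, 0, 0, 0, 0, 0, 0, 0, 0],
  gripper=[45, 45, 45, 45, 45, 45, 45, 45, 45],
)

```text
clock: 8.1
tool_pos: [0.4457, 0.4265, 0.2543]
eef_rot: [0.706, 0.07, -0.702, 0.064]
contact_force: [-0.5, 0.9, -0.7]
opening: 0.45
```

```bash
python3 - <<'E'
from h import *
from plant import *
import cv2
im=snapshot("top")[:,:,::-1]
cv2.imwrite("pics/topf0.png",im)
cv2.imwrite("pics/topf.png",cv2.resize(im[140:290,150:295],None,fx=4,fy=4,interpolation=cv2.INTER_CUBIC))
im=cv2.imread("pics/topf.png").astype(int)
m=(im.max(2)<62); m[:380]=0; m[510:]=0; m[:,:255]=0; m[:,390:]=0
n,l,s,c=cv2.connectedComponentsWithStats(m.astype(np.uint8)); i=1+s[1:,4].argmax()
ys,xs=np.nonzero(l==i); r=cv2.minAreaRect(np.c_[xs,ys].astype(np.float32)); print(r,s[i])
px=cv2.boxPoints(r)/4+[150,140]
P=np.array([ray(p,.157,"top") for p in px]); x,y,al=CH
L=np.array([np.array([[np.cos(al),np.sin(al)],[-np.sin(al),np.cos(al)]])@(p[:2]-[x,y]) for p in P]);print(L.round(4).tolist())
e=L[1]-L[0];f=L[2]-L[1];d=e if np.linalg.norm(e)>np.linalg.norm(f) else f
if d[0]>0:d=-d
print("phi",np.arctan2(-d[0],-d[1]),L.mean(0)); print(get_state()["clock"],get_state()["contact_force"].round(1))
E
```

```text
((296.6689758300781, 439.73651123046875), (122.58658599853516, 31.244503021240234), 81.02737426757812) [ 274  380   43  121 3308]
[[-0.0491, 0.0051], [-0.0502, -0.011], [-0.1132, -0.0086], [-0.1122, 0.0074]]
phi 1.6089575912155287 [-0.08115624 -0.00179562]
8.15 [ 0.  -1.8  0.7]
```

View pics/topf.png

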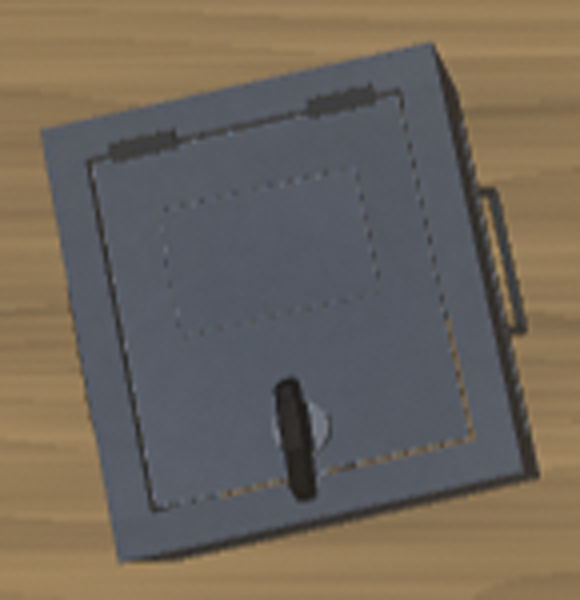

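View pics/topf0.png

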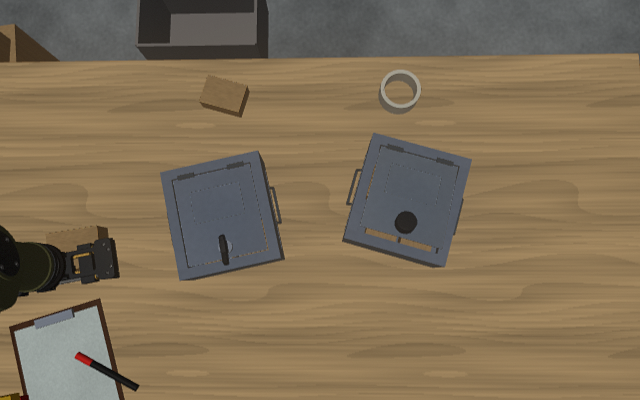

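The long wing spans (288,380)→(303,500) in the crop and crosses the free-edge gap. The hatch is flush and the round-knob chest is still ajar. I'll check that nothing is touching before handing in.

>>> apply_moves(
  delta_pos=[
    [-1, 0, 0],
    [-2, 0, 0],
    [-2, 0, 0],
    [-2, 0, 0],
    [-2, 0, 0],
  ],
  yaw=[0, 0, 0, 0, 0],
  gripper=[45, 45, 45, 45, 45],
)

```text
clock: 8.57
tool_pos: [0.4473, 0.4217, 0.275]
eef_rot: [0.706, 0.067, -0.702, 0.063]
contact_force: [-0.6, -0.1, 0.3]
opening: 0.449
```

```bash
python3 - <<'E'
from plant import *
print(get_state()["contact_force"].round(2),abs(get_state()["qd"]).max())
print(finish_job())
E
```

```text
[-0.56 -0.13  0.34] 0.008540343514739267
the job is handed in; nothing more can be done
None
```

The wing chest is shut and locked, the arm is clear of it, and I handed the job in at about 8.6 s.

- **Hatch:** I pushed it down with closed fingertips until it met its stop. The fingertips read z ≈ 0.120 m at 17.5 N, and the top and wrist pictures show the hatch flush with the rim.
- **Knob:** I gripped the wing knob at about 0.37 rad and turned it clockwise until the yaw moment rose to 0.23 N m, which I took as the stop. I then released it and lifted away. The last top picture gives 1.61 rad against the nominal stop of 1.60, within measuring error, with the long wing across the frame-edge gap. The cam tongue is hidden, so its position is inferred from the knob angle.
- **Other chest:** I never touched the round-knob chest, and it still looks ajar as before.
- **Contact:** One force reading while the arm was moving clear showed -1.8 N sideways. After I raised the arm 2 cm and let it settle, it read about 0.7 N or less, with the arm at rest.

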